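Dock the sauce dispenser and snap its filler cap shut

ROBOT

A 6-joint arm with a two-finger parallel gripper is mounted at the origin on the work surface. World frame = base frame: x ahead of the robot, y to its left, z up, the work surface at z = 0. Lengths are in m, angles in degrees, forces in N, time in s.
With the tool pointing down it reaches from about 0.2 to 0.875 m from the base axis. Payload 3.4 kg.
Tool frame: the origin (TCP) lies on the centre line of the jaws, within the pads' length; the fingertips stand 17 mm ahead of it and the grasp point (between the pads) lies 2 mm behind it; z points along the fingers, y is the line along which they close (so a half turn about z gives the same grasp; the last joint's range is limited). The gripper opens to 94 mm and grips with 3 to 60 N. Pads are 16 mm wide; open, the fingers measure 119 mm over their backs; the gripper's body (75 mm by 177 mm) begins 78 mm behind the grasp point.
Start: joints at [-75, 15.808, 86.224, -0, 77.962, -6.933], TCP at [0.215, -0.533, 0.222] pointing down, gripper open.
Joint ranges: [-165.64, 165.64], [-43.16, 119.46], [12.63, 154.43], [-67.54, 247.53], [6.08, 155.33], [-154.97, 154.97]. Speed limits (degrees/s): [147.25, 147.25, 180, 180, 180, 180].

INTERFACE

Orientations are given as [roll, pitch, yaw] about the fixed x, y, z axes, in that order (R = Rz(yaw) Ry(pitch) Rx(roll)).
In Python, from bench import bot, optics gives the robot as it stands.
- The arm moves only by the tool arm_command, never from a script. Its argument "plan" is text: rows parted by semicolons, each of 7 numbers parted by spaces: the shift along the tool's x, y, z in cm, then the turn, a rotation vector about the tool's x, y, z in rad, then the gripper's target within -1 to 1 (fully open at 1, half-way at 0, shut at -1). A call has 1 to 20 rows; each row is the pose to reach, as a shift and turn from the pose commanded when the call began, along the tool's axes at that moment; what a row does not reach only later rows make up. A row lasts 1/12 s, in which the tool goes at most 41.7 mm and 7.16 degrees, less where a joint would pass 70% of its speed; a pose out of reach is approached as far as the arm can. A call with a gripper value outside its range is refused whole. The fingers move at their own pace and stop on an object; "newtons" is the grip in N (left out, the last holds). Time passes only in rows, so rows that repeat a pose let the fingers close. It gives the time, the measured TCP pose, the force, the opening and the grip force at its end, in the units of the state.
- bot.get_obs(): the state, without advancing time (a new reading comes with each control period).
- optics.get_image(name): name is "side" or "top" or "wrist"; returns a dict with "frame" (384x512x3 uint8, red, green, blue), "fx", "fy", "cx", "cy" (pixels), "rvec" (rotation vector, rad) and "tvec" (3), from world to camera coordinates, as OpenCV has them. Camera axes: x right, y down, z forward; pixel columns grow to the right and rows downward; lengths in m; the calibration is good to about 2 mm. A picture is of the moment at which its call begins. There is no depth.
- bot.sign_off(): hands the job in; it is judged then, once.
The state is a dict: "time_s": time; "qpos": joint angles; "qvel": joint speeds; "tau": joint torques, N m; "position": TCP position; "orientation": TCP orientation; "contact_force": force on the tool from outside, world axes, zero at the start; "ft_torque": the same for the moment, N m; "opening": finger opening in m; "grip_force": force on a finger pad.
Only numpy, scipy, OpenCV 4.12 (cv2) and the standard library are available. Lean on these libraries where they do the work, as an engineer would, in place of code of your own. Each camera call takes 0.05 s, during which the arm holds its last target. There are 200 camera calls.

TASK

First push the white sauce dispenser along its slide until its carriage is fully home against the red stop, then fit the orange cap on the dispenser's bare steel neck and press it down through the click until it sits fully home. Finish while still holding the cap pressed down with a firm push: do not let go or back off. Leave the other two caps, the amber bottle, the spoon and the nearby bowl stack where they are.

Things in the scene. Friction and masses are not known exactly. Their poses are not given: they have to be found in the camera images.
- slide_base: Fixed dark steel slide base lying on the counter, 110 x 350 mm, origin at the centre of its underside; its own y axis runs along the slide towards the red stop (stop face is red, 16 mm tall, at the +y end). Its place and yaw vary.
- carriage (a joint): Position of the dispenser's carriage along the slide base's +y axis, in m: 0 = far end, 0.140 = hard against the red stop (fully home). About 9 N of drag; it stays where it is left. Aluminium plate 100 x 170 mm, its top 34 mm above the counter, carrying the push post and the white jar (84 mm diameter with orange band, shoulder 129 mm above the counter, steel tap on its -x side).
- push_post (a point): Upright post on the carriage for moving it, on the side of the jar away from the stop, 80 mm from the jar's axis along the slide (31 mm clear between them): rod 14 mm diameter with a black grip sleeve 18 mm diameter from 97 to 145 mm above the counter. The point is on the post's axis, 130 mm above the counter.
- neck_top (a point): Centre of the top of the seal on the jar's upright steel filler neck (the stud), 155 mm above the counter. Neck 26 mm diameter, 26 mm tall with seal above the jar's shoulder, tapered over its top 6 mm to 21 mm; three sprung steel beads stick out 3.2 mm round it, centred 12 mm below the top. z up.
- orange_cap: Orange snap cap standing mouth down on the counter: 42 mm outer diameter, 30 mm tall, about 30 g, origin at the centre of its underside (mouth), z up. Mouth 28.4 mm wide with a lip 4.5 mm tall, above it a 34.8 mm bore up to the flat ceiling, 24 mm above the mouth.
- cap_ceiling (a point): Centre of the orange cap's inner ceiling, 24 mm above its origin; meets neck_top when the cap is fully home. Pushed down the neck, the lip meets the beads about 6 mm on; the push rises to some 8 to 12 N at 10 to 12 mm, then drops as the lip slips over them (the click), the beads even pulling the cap down, until it is home 24 mm on, where the push rises again.
- green_cap: Green cap of the same size as the orange one, not to be used; its place is swapped about with the others. Origin at the centre of its underside.
- grey_cap: Grey cap of the same size, not to be used. Origin at the centre of its underside.
- vinegar: Amber bottle with red cap, 56 mm diameter, 150 mm tall, to be left alone; origin at the centre of its underside.
- bowl_stack1: Loose stack of steel bowls left of the slide, 129 mm diameter, 109 mm tall, to be left alone; origin at the centre of its underside. (Other bowls stand farther back, out of the way.)
- ladle: Steel spoon 200 mm long lying on the counter, about along x, to be left alone; origin under its middle.
- neck_seat: Black springy seal disc on top of the neck, 21 mm diameter, 2 mm thick, giving up to 1.5 mm (about 9 N); the cap's ceiling is pressed onto it when fully home. Origin at the centre of its underside.
Not all that is in view belongs to the job. Of the things that look like the orange_cap, the largest one is meant.

How it is judged:
By the outcome, as a careful person would: the job done as asked, in the order asked, and still so for the second after the job is handed in, while the arm keeps its last pose, push and grip.
It also fails if it takes over 72 s, if anything falls off the work surface, if the arm or the gripper's body presses on something with over 40 N, if the wrist force passes 120 N, or if a joint passes its speed limit or range.

## Working session

There is one attempt and no reset: what is moved stays moved. The work goes in short steps, Python scripts to look and compute and a tool call to move; the robot and the scene stay as the last step left them, time stands still between calls to the robot, and variables do not carry over. Pictures are saved under pics/ and viewed, at most 10 in all, crops included, and the job is handed in when it is done.

Besides the shell and the picture viewer there is one more tool, called after ">>>" in YAML: its name, and indented under it one key for each argument. arm_command: Moves the arm, as the interface text tells. Its arguments: {"type":"object","properties":{"plan":{"type":"string"},"newtons":{"type":"number"}},"required":["plan"]}

```bash
mkdir -p pics; cat > h.py <<'E'
import numpy as np, cv2
from bench import bot, optics
def cam(n):
    d=optics.get_image(n); d['R']=cv2.Rodrigues(np.array(d['rvec'],float))[0]; d['t']=np.array(d['tvec'],float).ravel(); return d
def ray(d,u,v):
    c=-d['R'].T@d['t']; r=d['R'].T@np.array([(u-d['cx'])/d['fx'],(v-d['cy'])/d['fy'],1]); return c,r
def onz(d,u,v,z):
    c,r=ray(d,u,v); return c+r*(z-c[2])/r[2]
def proj(d,p):
    q=d['R']@np.array(p)+d['t']; return np.array([d['fx']*q[0]/q[2]+d['cx'],d['fy']*q[1]/q[2]+d['cy']])
def tri(d1,p1,d2,p2):
    A=[];b=[]
    for d,p in((d1,p1),(d2,p2)):
        c,r=ray(d,*p); r/=np.linalg.norm(r); P=np.eye(3)-np.outer(r,r); A.append(P); b.append(P@c)
    return np.linalg.lstsq(np.vstack(A),np.hstack(b),rcond=None)[0]
def save(d,fn,s=1.5,box=None):
    f=d['frame'][:,:,::-1]
    if box: f=f[box[1]:box[3],box[0]:box[2]]
    cv2.imwrite('pics/'+fn,cv2.resize(f,None,fx=s,fy=s,interpolation=cv2.INTER_CUBIC))
E
python3 - <<'E'
from h import *
import pickle
o={}
for n in('top','side','wrist'):
    d=cam(n); o[n]=d; save(d,n+'0.png'); print(n,-d['R'].T@d['t'],d['R'][2],d['fx'])
pickle.dump(o,open('o0.pkl','wb'))
print(bot.get_obs())
E
```

```text
top [0.39271423 0.00380676 1.01425252] [ 0.12349071  0.01750631 -0.9921913 ] 347.84569000698417
side [ 0.36451543 -0.81806197  0.60522407] [ 0.13697429  0.85505098 -0.50012585] 359.53788395332515
wrist [ 0.27993219 -0.50649937  0.3836309 ] [-0.2287127  -0.09148538 -0.9691857 ] 328.5918668216644
{'time_s': 0.15, 'qpos': array([-7.50009921e+01,  1.58382687e+01,  8.62757251e+01, -1.20694513e-03,
        7.79631601e+01, -6.93287894e+00]), 'qvel': array([-0.02613263, -0.14723202, -0.17877901,  0.01843017, -0.01670012,
       -0.00904521]), 'tau': array([ 6.44635747e-04, -4.04927909e+01, -2.37432200e+01,  7.01569486e-02,
        3.15921195e-02, -9.20960724e-05]), 'position': array([ 0.21465011, -0.53301197,  0.22183341]), 'orientation': array([-1.79923268e+02, -8.14152221e-03,  2.19321339e+01]), 'contact_force': array([ 0.74533153, -0.78554761,  0.13449347]), 'ft_torque': array([-0.04318264,  0.00548119, -0.05205514]), 'grip_force': 0.0, 'opening': 0.09378821802281816}
```

View pics/top0.png

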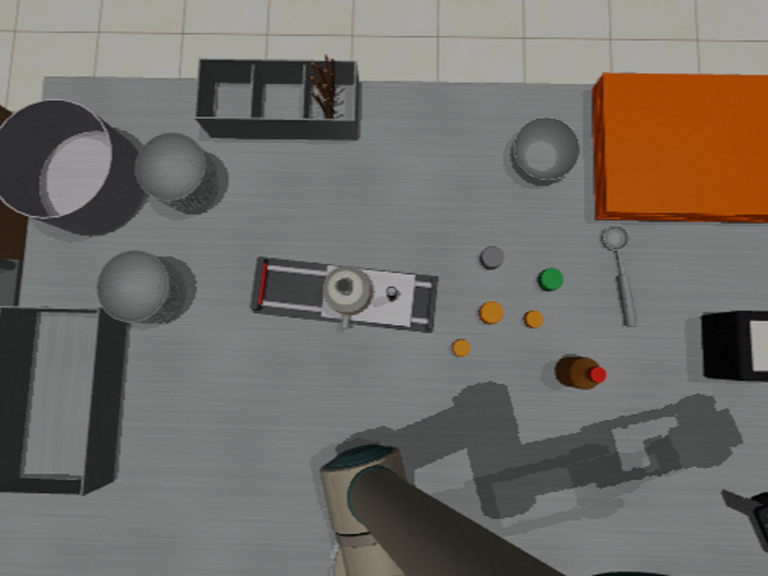

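View pics/side0.png

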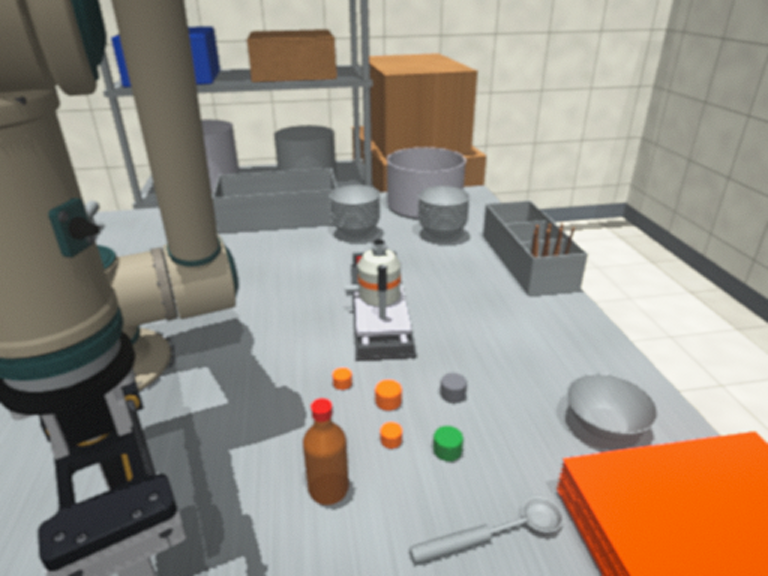

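Top view (1.5× pixels): the orange candidates are A (490,313), B (534,319) and C (460,348). Also similarly coloured are the orange box at (680,145) and the jar's band. A is clearly the largest. The slide's red stop is at (263,284), the jar at (347,290), the post at (392,293), green at (551,279), grey at (491,257) and the bottle at (580,372). The side view agrees, with A at (388,395).

```bash
python3 - <<'E'
from h import *
import pickle
o=pickle.load(open('o0.pkl','rb'))
t,s=o['top'],o['side']
def orange(d,lo,hi,box,amin):
    h=cv2.cvtColor(d['frame'],cv2.COLOR_RGB2HSV); m=cv2.inRange(h,lo,hi); k=np.zeros_like(m); k[box[1]:box[3],box[0]:box[2]]=255
    n,_,st,ce=cv2.connectedComponentsWithStats(m&k)
    return [(ce[i],st[i]) for i in range(1,n) if st[i][4]>amin]
for c,st in orange(t,(8,150,90),(22,255,255),(290,180,375,245),20): print('top',c,st,onz(t,*c,.025))
for c,st in orange(s,(5,150,90),(22,255,255),(215,235,280,305),20): print('side',c,st,onz(s,*c,.02))
# slide: dark mask outline at height ~ ; red stop
for c,st in orange(t,(0,130,60),(6,255,255),(160,165,190,215),8): print('red',c,st,onz(t,*c,.03))
# red pixels fit
h=cv2.cvtColor(t['frame'],cv2.COLOR_RGB2HSV); m=cv2.inRange(h,(0,120,50),(8,255,255)); m[:, :160]=0; m[:,190:]=0
ys,xs=np.nonzero(m); P=np.array([onz(t,x,y,.03)[:2] for x,y in zip(xs,ys)]); u=np.linalg.svd(P-P.mean(0))[2][0]; print('stop dir',u,np.degrees(np.arctan2(u[1],u[0])))
# outline corners of base from dark picture pixel guesses (top image /1.5)
for p in [(258,258),(437,276),(433,331),(251,311)]: print(onz(t,p[0]/1.5,p[1]/1.5,.012)[:2])
print('jar neck',onz(t,347/1.5,287/1.5,.155),'post',onz(t,392/1.5,292/1.5,.145))
print('neck tri',tri(t,(347/1.5,287/1.5),s,(378/1.5,243/1.5)),'post tri',tri(t,(392/1.5,292/1.5),s,(382/1.5,266/1.5)))
print('bottle',onz(t,598/1.5,375/1.5,.15))
print('grn',onz(t,551/1.5,279/1.5,.03),'gry',onz(t,491/1.5,257/1.5,.03),'B',onz(t,534/1.5,319/1.5,.03),'C',onz(t,460/1.5,348/1.5,.03))
save(t,'c1.png',5,(150,160,300,230))
save(t,'c2.png',6,(290,180,380,245))
E
cd pics; python3 -c "
import cv2,numpy as np
a=cv2.imread('c1.png');b=cv2.imread('c2.png');b=cv2.resize(b,(750//3*1,180)) if 0 else cv2.resize(b,(320,231));c=np.zeros((600,750,3),np.uint8);c[:350]=a;c[360:591,:320]=b;cv2.imwrite('c12.png',c)"
```

```text
top [327.         207.96648045] [320 201  15  15 179] [ 0.47300973 -0.17607855  0.025     ]
top [355.62264151 212.25471698] [350 207  12  12 106] [ 0.46269757 -0.25692721  0.025     ]
top [307.         231.60377358] [302 226  11  12 106] [ 0.40491977 -0.11983099  0.025     ]
side [227.72463768 252.        ] [222 246  12  13 138] [ 0.40485201 -0.12900757  0.02      ]
side [258.45289855 262.91304348] [250 254  17  19 276] [ 0.47283525 -0.18076014  0.02      ]
side [221.05315615 293.60465116] [215 280  15  25 301] [ 0.37749177 -0.26131629  0.02      ]
side [260.36458333 289.58333333] [254 282  14  17 192] [ 0.46249982 -0.26445787  0.02      ]
red [174.61333333 188.58666667] [172 175   6  28  75] [0.51820856 0.26005131 0.03      ]
stop dir [-0.99671191  0.0810269 ] 175.35240549253294
[0.56939947 0.27508387]
[ 0.54151475 -0.07507708]
[ 0.43500771 -0.06874288]
[0.46526718 0.28295412]
jar neck [0.49852428 0.08527414 0.155     ] post [0.49299785 0.0104019  0.145     ]
neck tri [0.49983293 0.0852149  0.15453895] post tri [0.4946014  0.01023416 0.14597187]
bottle [ 0.36417076 -0.32752856  0.15      ]
grn [ 0.53784974 -0.28955753  0.03      ] gry [ 0.57776811 -0.17615768  0.03      ] B [ 0.46120636 -0.25665635  0.03      ] C [ 0.40373127 -0.11828053  0.03      ]
```

View pics/c12.png

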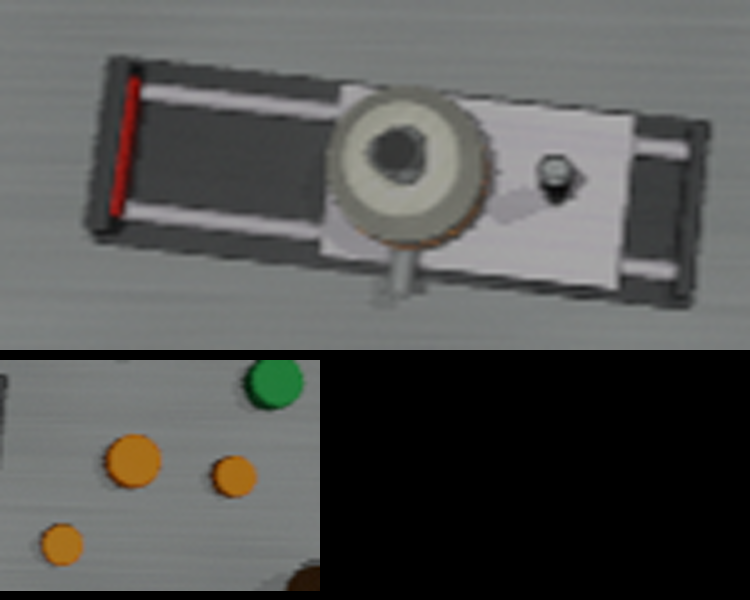

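The close crop confirms A is the largest orange disc. Next I move behind the post, with the fingers shut and closing across the slide.

>>> arm_command:
  plan: "43.8 -35.5 0 0 0 -1.106 -1;43.8 -35.5 0 0 0 -1.106 -1;43.8 -35.5 0 0 0 -1.106 -1;43.8 -35.5 0 0 0 -1.106 -1;43.8 -35.5 0 0 0 -1.106 -1;43.8 -35.5 0 0 0 -1.106 -1;43.8 -35.5 0 0 0 -1.106 -1;43.8 -35.5 0 0 0 -1.106 -1;43.8 -35.5 0 0 0 -1.106 -1;43.8 -35.5 0 0 0 -1.106 -1;43.8 -35.5 0 0 0 -1.106 -1;43.8 -35.5 0 0 0 -1.106 -1;43.8 -35.5 0 0 0 -1.106 -1;43.8 -35.5 0 0 0 -1.106 -1;43.8 -35.5 0 0 0 -1.106 -1;43.8 -35.5 0 0 0 -1.106 -1;43.8 -35.5 0 0 0 -1.106 -1;43.8 -35.5 0 0 0 -1.106 -1"
  newtons: 20

```text
time_s: 1.65
position: [0.4878, -0.0417, 0.2223]
orientation: [-180.0, 0.0, 85.2]
contact_force: [-0.0, -0.2, 1.2]
opening: 0.0004
grip_force: 0.0
```

>>> arm_command:
  plan: "0 0.1 3.3 0 0 0 -1;0 0.1 6.6 0 0 0 -1;0 0.1 9.7 0 0 0 -1;0 0.1 9.7 0 0 0 -1;1.5 0.1 9.7 0 0 0 -1;2.8 0.1 9.7 0 0 0 -1;3.5 0.1 9.7 0 0 0 -1;4 0.1 9.7 0 0 0 -1;4.5 0.1 9.7 0 0 0 -1;5 0.1 9.7 0 0 0 -1;6 0.1 9.7 0 0 0 -1;7 0.1 9.7 0 0 0 -1;7 0.1 9.7 0 0 0 -1"

```text
time_s: 2.73
position: [0.4959, 0.0273, 0.1269]
orientation: [179.9, 0.2, 85.4]
contact_force: [-0.4, -4.8, 1.4]
opening: 0.0005
grip_force: 2.1
```

```bash
python3 - <<'E'
from h import *
import pickle
t=cam('top');s=cam('side');w=cam('wrist');pickle.dump((t,s,w),open('o1.pkl','wb'))
a=cv2.resize(t['frame'][160:240,150:300],(600,320));b=cv2.resize(s['frame'][130:260,190:320],(280,280))
c=np.zeros((600,800,3),np.uint8);c[:320,:600]=a;c[320:,:280]=b;c[320:,300:673]=cv2.resize(w['frame'],(373,280))
cv2.imwrite('pics/p1.png',c[:,:,::-1])
E
```

```text
(no output)
```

View pics/p1.png

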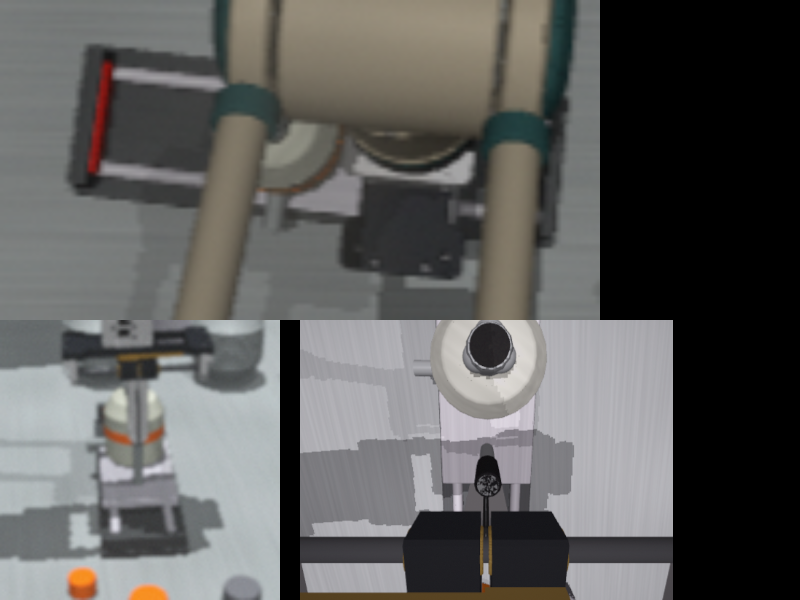

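The wrist view shows the post at (487,480), centred ahead of the closed fingers. The carriage is moving, so I keep pushing.

>>> arm_command:
  plan: "0.8 0 0 0 0 0 -1;1.6 0 0 0 0 0 -1;2.4 0 0 0 0 0 -1;3.2 0 0 0 0 0 -1;4 0 0 0 0 0 -1;4.6 0 0 0 0 0 -1;5 0 0 0 0 0 -1;5.3 0 0 0 0 0 -1;5.6 0 0 0 0 0 -1;5.9 0 0 0 0 0 -1;5.9 0 0 0 0 0 -1"

```text
time_s: 3.8
position: [0.5011, 0.0854, 0.1269]
orientation: [179.8, 0.3, 85.3]
contact_force: [0.7, -7.4, 3.4]
opening: 0.0003
grip_force: 3.7
```

>>> arm_command:
  plan: "0.3 0 0 0 0 0 -1;0.6 0 0 0 0 0 -1;0.9 0 0 0 0 0 -1;1.2 0 0 0 0 0 -1;1.4 0 0 0 0 0 -1;1.6 0 0 0 0 0 -1;1.6 0 0 0 0 0 -1"

```text
time_s: 4.38
position: [0.5024, 0.1011, 0.1268]
orientation: [179.8, 0.3, 85.3]
contact_force: [0.6, -7.7, 3.9]
opening: 0.0005
grip_force: 4.0
```

>>> arm_command:
  plan: "0.3 0 0 0 0 0 -1;0.6 0 0 0 0 0 -1;0.8 0 0 0 0 0 -1;1 0 0 0 0 0 -1;1 0 0 0 0 0 -1"

```text
time_s: 4.8
position: [0.5033, 0.1103, 0.1269]
orientation: [179.8, 0.4, 85.4]
contact_force: [0.2, -9.6, 4.0]
opening: 0.0006
grip_force: 5.0
```

>>> arm_command:
  plan: "0.3 0 0 0 0 0 -1;0.6 0 0 0 0 0 -1;0.8 0 0 0 0 0 -1;0.8 0 0 0 0 0 -1"

```text
time_s: 5.13
position: [0.5034, 0.1106, 0.127]
orientation: [179.9, 1.2, 85.6]
contact_force: [-1.1, -29.4, 6.8]
opening: 0.0004
grip_force: 14.8
```

The stop is reached: the force jumped to 29 N with no motion. I back off, rise and go over the orange cap.

>>> arm_command:
  plan: "-2 0 0 0 0 0 -1;-3.5 0 0 0 0 0 -1;-4 0 -3 0 0 0 -1;-4 0 -6.5 0 0 0 -1;-6 -0.1 -9.5 0 0 0 0;-10 -0.2 -9.5 0 0 0 0.4;-14 -0.3 -9.5 0 0 0 0.4;-18 -0.4 -9.5 0 0 0 0.4;-22 -0.5 -9 0 0 0 0.4;-26 -0.7 -6 0 0 0 0.4;-29.8 -0.7 -3 0 0 0 0.4;-29.8 -0.7 -2 0 0 0 0.4;-29.8 -0.7 -2 0 0 0 0.4;-29.8 -0.7 -2 0 0 0 0.4"

```text
time_s: 6.3
position: [0.4709, -0.1745, 0.1453]
orientation: [-179.9, -0.1, 85.1]
contact_force: [0.3, 0.8, 0.3]
opening: 0.0632
grip_force: 0.0
```

```bash
python3 - <<'E'
from h import *
import pickle
t=cam('top');s=cam('side');w=cam('wrist');pickle.dump((t,s,w),open('o2.pkl','wb'))
a=cv2.resize(t['frame'][150:260,140:340],(600,330));b=cv2.resize(s['frame'][130:210,210:300],(300,267))
c=np.zeros((600,800,3),np.uint8);c[:330,:600]=a;c[330:597,:300]=b;c[330:600,310:670]=cv2.resize(w['frame'],(360,270))
cv2.imwrite('pics/p2.png',c[:,:,::-1])
h=cv2.cvtColor(w['frame'],cv2.COLOR_RGB2HSV); m=cv2.inRange(h,(5,150,90),(22,255,255)); n,_,st,ce=cv2.connectedComponentsWithStats(m)
for i in range(1,n):
    if st[i][4]>200: print(ce[i],st[i],onz(w,*ce[i],.03))
print(bot.get_obs()['position'],bot.get_obs()['opening'],proj(w,[.473,-.178,.03]))
E
```

```text
[174.01227496 134.95417349] [ 154  117   41   38 1222] [ 0.4083838  -0.11908235  0.03      ]
[256.14477212 191.49061662] [ 233  166   48   51 1865] [ 0.4730444 -0.1734531  0.03     ]
[252.70691334 270.53554041] [ 237  251   33   39 1027] [ 0.46373411 -0.24898173  0.03      ]
[ 0.47256556 -0.1738532   0.14711779] 0.06615364856191239 [256.51056604 196.49351626]
```

View pics/p2.png

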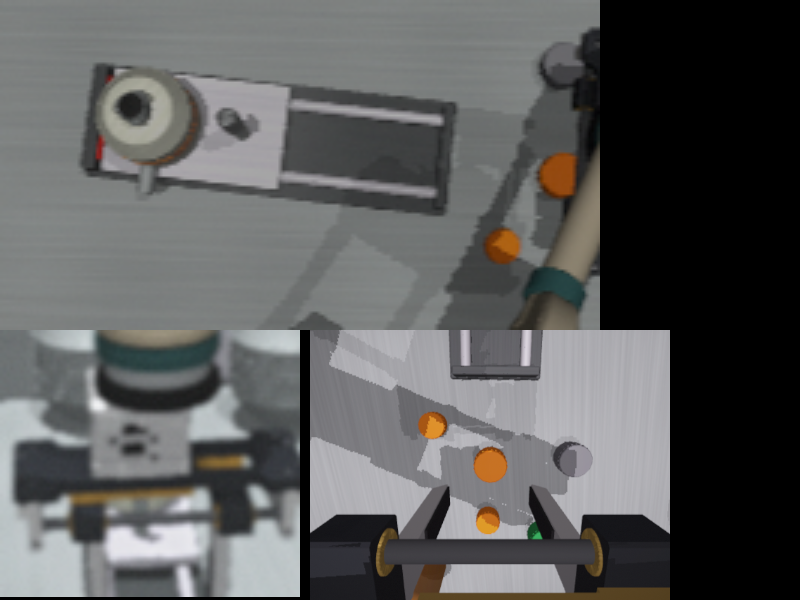

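The top view shows the carriage against the red stop, with the jar at (148,112). The wrist view shows the big orange cap at (490,465), centred between the fingers, so I go down and grip.

>>> arm_command:
  plan: "-0.1 0 3.5 0 0 0 0.4;-0.1 0 7 0 0 0 0.4;-0.1 0 10 0 0 0 0.4;-0.1 0 12.2 0 0 0 0.4;-0.1 0 12.2 0 0 0 0.4;-0.1 0 12.2 0 0 0 -0.2;-0.1 0 12.2 0 0 0 -0.6;-0.1 0 12.2 0 0 0 -1;-0.1 0 12.2 0 0 0 -1;-0.1 0 12.2 0 0 0 -1;-0.1 0 12.2 0 0 0 -1;-0.1 0 12.2 0 0 0 -1;-0.1 0 12.2 0 0 0 -1"
  newtons: 45

```text
time_s: 7.53
position: [0.4728, -0.1761, 0.0253]
orientation: [179.8, 0.1, 85.3]
contact_force: [-0.4, 1.1, 7.7]
opening: 0.0414
grip_force: 45.0
```

>>> arm_command:
  plan: "0 0 -2 0 0 0 -1;0 0 -5 0 0 0 -1;0 0 -9 0 0 0 -1;0 0 -13 0 0 0 -1;0 0 -17 0 0 0 -1;2 0 -19 0 0 0 -1;5 0 -19.5 0 0 0 -1;9 0.2 -19.5 0 0 0 -1;13 0.2 -19.5 0 0 0 -1;17 0.3 -19.5 0 0 0 -1;21 0.4 -19.5 0 0 0 -1;25 0.4 -19.5 0 0 0 -1;28.5 0.5 -19.5 0 0 0 -1;30.6 0.5 -19.5 0 0 0 -1;30.6 0.5 -19.5 0 0 0 -1;30.6 0.5 -19.5 0 0 0 -1;30.6 0.5 -19.5 0 0 0 -1"

```text
time_s: 8.95
position: [0.5011, 0.1282, 0.2186]
orientation: [180.0, 0.1, 85.3]
contact_force: [0.5, -0.1, -0.8]
opening: 0.0413
grip_force: 45.0
```

```bash
python3 - <<'E'
from h import *
import pickle
s=cam('side');w=cam('wrist');o=bot.get_obs();pickle.dump((s,w,o),open('o3.pkl','wb'))
c=np.zeros((600,800,3),np.uint8);c[:600,:800]=cv2.resize(w['frame'],(800,600));c[360:,560:]=cv2.resize(s['frame'][120:200,210:290],(240,240))
cv2.imwrite('pics/p3.png',c[:,:,::-1])
print(o['position'],o['orientation'],o['opening'],proj(w,[.509,.205,.155]),-w['R'].T@w['t'])
t=pickle.load(open('o2.pkl','rb'))[0]; print('neck top',onz(t,184.3,185.7,.155))
E
```

```text
[0.5012848  0.12766096 0.21858019] [1.79993588e+02 4.03411422e-02 8.52118576e+01] 0.04127285425487133 [258.08863181  98.24072085] [0.5061467  0.19912487 0.38043159]
neck top [0.5100925  0.20357647 0.155     ]
```

View pics/p3.png

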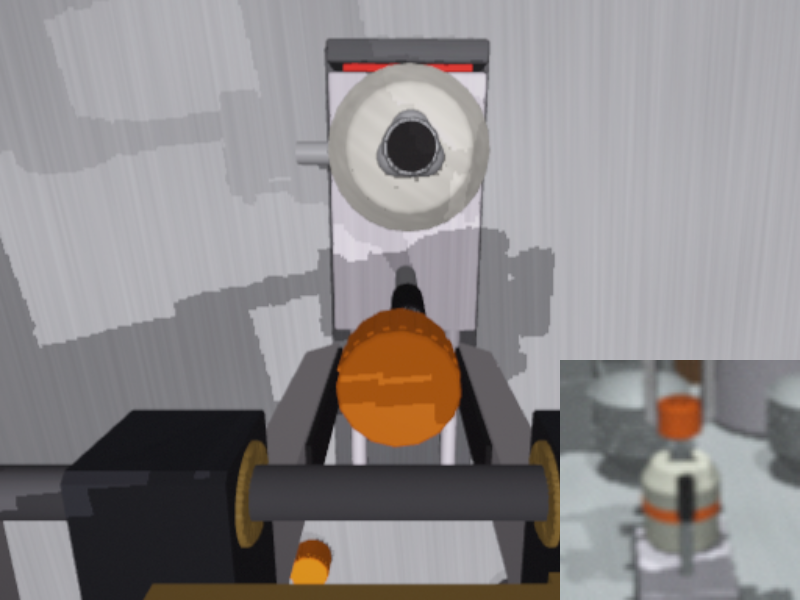

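The cap is held squarely at (399,384). The black seal is at (411,146). I measure both in this frame.

```bash
python3 - <<'E'
from h import *
import pickle
s,w,o=pickle.load(open('o3.pkl','rb'))
f=w['frame']; h=cv2.cvtColor(f,cv2.COLOR_RGB2HSV)
g=cv2.inRange(h[:,:,2],0,50); g[:60]=0;g[125:]=0;g[:,:235]=0;g[:,290:]=0
c=max(cv2.findContours(g,0,1)[0],key=cv2.contourArea); e=cv2.fitEllipse(c); print('seal',e,onz(w,*e[0],.155))
m=cv2.inRange(h,(5,150,130),(22,255,255)); m[:180]=0;m[300:]=0
c=max(cv2.findContours(m,0,1)[0],key=cv2.contourArea); e2=cv2.fitEllipse(cv2.convexHull(c)); print('cap',e2,cv2.boundingRect(c))
p=onz(w,*e2[0],o['position'][2]-.0253+.03); q=onz(w,*e[0],.155); print(p,q, 'tcp',o['position'])
d=q-p; y=np.radians(o['orientation'][2]); print('tool dx,dy cm',100*(d[0]*np.cos(y)+d[1]*np.sin(y)),100*(d[0]*np.sin(y)-d[1]*np.cos(y)))
for z in (e,e2): print(z[1][1]*onz(w,0,0,0)[2])
# predicted size: cap 42mm, seal 21mm -> px
for P,r in((p,.021),(q,.0105)): print(proj(w,P+[r,0,0])-proj(w,P-[r,0,0]))
E
```

```text
seal ((262.7544860839844, 93.1772689819336), (29.283889770507812, 30.486862182617188), 3.071810245513916) [0.51231394 0.20793961 0.155     ]
cap ((254.5641326904297, 246.39955139160156), (77.54212951660156, 80.26219177246094), 91.61087799072266) (215, 208, 79, 78)
[0.50044565 0.13011895 0.22328019] [0.51231394 0.20793961 0.155     ] tcp [0.5012848  0.12766096 0.21858019]
tool dx,dy cm 7.8539742224671985 0.5331049318507609
0.0
0.0
[81.18109191 -6.25673939]
[31.84230994 -2.74918684]
```

>>> arm_command:
  plan: "3 0.2 0 0 0 0 -1;6 0.4 0 0 0 0 -1;7.8 0.5 0 0 0 0 -1;7.8 0.5 0 0 0 0 -1;7.8 0.5 1.5 0 0 0 -1;7.8 0.5 2.8 0 0 0 -1;7.8 0.5 3.3 0 0 0 -1;7.8 0.5 3.6 0 0 0 -1;7.8 0.5 3.8 0 0 0 -1;7.8 0.5 3.8 0 0 0 -1;7.8 0.5 3.8 0 0 0 -1"
  newtons: 55

```text
time_s: 9.97
position: [0.5132, 0.2059, 0.181]
orientation: [179.9, -0.0, 85.3]
contact_force: [0.0, -0.3, 0.4]
opening: 0.0412
grip_force: 55.0
```

```bash
python3 - <<'E'
from h import *
t=cam('top');s=cam('side');o=bot.get_obs()
c=np.zeros((400,800,3),np.uint8);c[:,:400]=cv2.resize(s['frame'][120:200,210:290],(400,400));c[:,400:]=cv2.resize(t['frame'][150:230,150:230],(400,400))
cv2.imwrite('pics/p4.png',c[:,:,::-1]);print(o['position'],o['contact_force'],o['ft_torque'])
E
```

```text
[0.51319378 0.20623047 0.18109241] [-0.11352954 -0.67643969  0.20745237] [ 0.00279377 -0.08211173 -0.00875222]
```

View pics/p4.png

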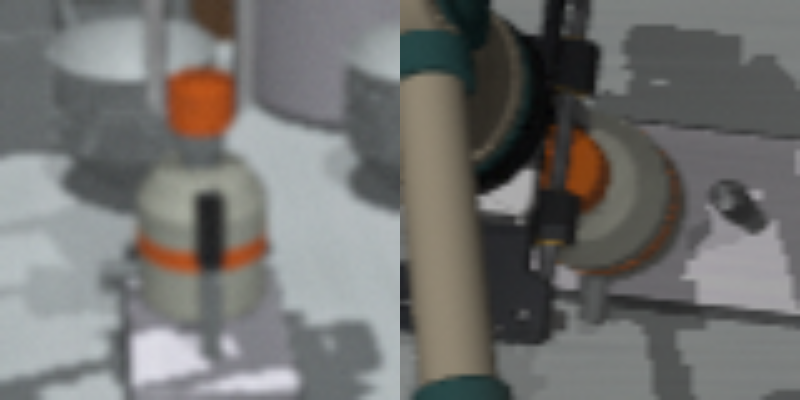

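In the side view the cap (202,103) sits just above the neck, and both are centred at x≈202. I lower it gently.

>>> arm_command:
  plan: "0 0 0.2 0 0 0 -1;0 0 0.4 0 0 0 -1;0 0 0.6 0 0 0 -1;0 0 0.6 0 0 0 -1"

```text
time_s: 10.4
position: [0.5128, 0.2068, 0.1742]
orientation: [180.0, -0.0, 85.3]
contact_force: [-0.1, 1.1, 0.3]
opening: 0.0411
grip_force: 55.0
```

>>> arm_command:
  plan: "0 0 0.1 0 0 0 -1;0 0 0.2 0 0 0 -1;0 0 0.3 0 0 0 -1;0 0 0.3 0 0 0 -1"

```text
time_s: 10.73
position: [0.5132, 0.2073, 0.1724]
orientation: [179.9, -0.1, 85.3]
contact_force: [-1.1, 3.0, 4.0]
opening: 0.0414
grip_force: 55.0
```

The lip is at the beads, with a slight side force towards +y. I shift 0.1 cm that way and press through.

>>> arm_command:
  plan: "0.1 0 0 0 0 0 -1;0.1 0 0.2 0 0 0 -1;0.1 0 0.4 0 0 0 -1;0.1 0 0.6 0 0 0 -1;0.1 0 0.8 0 0 0 -1;0.1 0 0.8 0 0 0 -1"

```text
time_s: 11.23
position: [0.513, 0.2075, 0.1629]
orientation: [180.0, -0.0, 85.3]
contact_force: [2.5, 1.8, -4.2]
opening: 0.0415
grip_force: 55.0
```

It has clicked: the beads are now pulling the cap down. I press on to home.

>>> arm_command:
  plan: "0 0 0.2 0 0 0 -1;0 0 0.4 0 0 0 -1;0 0 0.6 0 0 0 -1;0 0 0.7 0 0 0 -1;0 0 0.8 0 0 0 -1;0 0 0.8 0 0 0 -1"
  newtons: 60

```text
time_s: 11.73
position: [0.5126, 0.2069, 0.1557]
orientation: [-180.0, 0.1, 85.3]
contact_force: [-2.0, -0.9, 3.4]
opening: 0.0412
grip_force: 60.0
```

>>> arm_command:
  plan: "0 0 0.1 0 0 0 -1;0 0 0.2 0 0 0 -1;0 0 0.3 0 0 0 -1;0 0 0.4 0 0 0 -1;0 0 0.4 0 0 0 -1;0 0 0.4 0 0 0 -1"

```text
time_s: 12.23
position: [0.5127, 0.207, 0.1546]
orientation: [179.9, 0.0, 85.3]
contact_force: [-5.5, -1.9, 18.2]
opening: 0.0411
grip_force: 60.0
```

>>> arm_command:
  plan: "0 -0.1 0.1 0 0 0 -1;0 -0.1 0.2 0 0 0 -1;0 -0.1 0.2 0 0 0 -1;0 -0.1 0.2 0 0 0 -1;0 -0.1 0.2 0 0 0 -1"

```text
time_s: 12.65
position: [0.5128, 0.207, 0.1546]
orientation: [179.7, -0.0, 85.3]
contact_force: [-5.8, -3.5, 26.6]
opening: 0.0412
grip_force: 60.0
```

```bash
python3 - <<'E'
from h import *
t=cam('top');s=cam('side');w=cam('wrist');o=bot.get_obs()
c=np.zeros((400,800,3),np.uint8);c[:,:400]=cv2.resize(s['frame'][120:200,210:290],(400,400));c[:300,400:]=cv2.resize(w['frame'],(400,300))
cv2.imwrite('pics/p5.png',c[:,:,::-1]);print(o['position'],o['contact_force'],o['orientation'],o['grip_force'])
E
```

```text
[0.51273908 0.20697568 0.15455409] [-5.14885332 -3.52945492 27.06187957] [ 1.79714129e+02 -1.05934340e-02  8.53246779e+01] 60.02222145732958
```

View pics/p5.png

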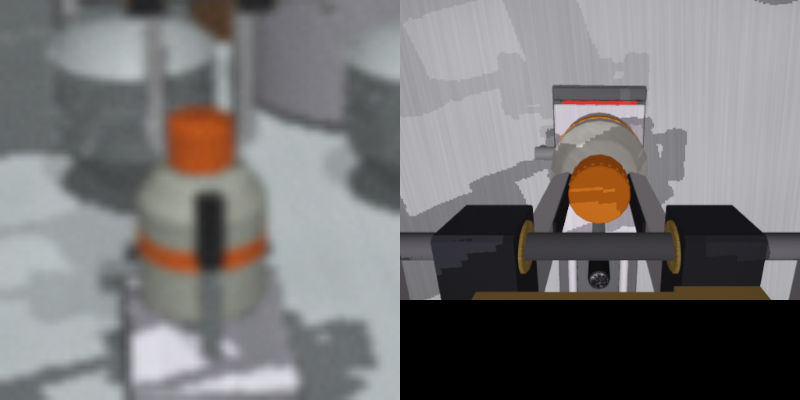

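The cap sits down on the jar's shoulder (side view, 200,140) and the carriage is still at the red stop. The push is steady at 27 N, so I hand in.

```bash
python3 -c "
from bench import bot
print(bot.sign_off())"
```

```text
the job is handed in; nothing more can be done
None
```

The dispenser is fully home against the red stop, and the orange cap is clicked on and seated, still held down with about 27 N; the job is handed in, with no verdict shown.

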